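# Cure the mended vase with the bench lamp gun

### The job

Take the mended flower-brick vase (the tallest piece, with gold seams) out of the drying rack and set it down squarely on the middle of the pad between the two amber shields, upright, with a broad face square to the lamp gun; on the way, put it down on the mat to take it again by its other faces, as rack and shields leave different ones free. Then squeeze the gun's trigger fully against its grip, hold it for one second and let it spring back. Do not tip or drop the vase, leave it standing on the pad, and leave the other things where they are.

Things in the scene. Friction and masses are not known exactly. Their poses are not given: they have to be found in the camera images.
- vase: Mended vase: closed upright dark-blue ceramic brick, 64 mm wide (its x), 40 mm deep (y), 120 mm tall, about 0.4 kg, thin gold seams on both broad faces (facing +-y; either may face the lamp), three dark spots on top. Origin: centre of its underside, z up. Starts upright in one of the rack's three slots. Grip it about 25 mm below its top.
- rack: Fixed plywood rack, 175 (x) x 95 mm. Origin: centre of underside. Floor 10 mm above table. Four upright dividers, 50 mm long in y, 140 mm high, make three 46 mm slots at x = -52, 0, +52 mm. Pieces stand with broad faces to the dividers, 64 mm width along rack y: only the narrow ends, 7 mm past the dividers, can be gripped. Two slots hold loose shorter pieces that stay.
- mat: Fixed flat dark mat, 170 mm (x) by 240 mm (y), 3 mm thick. Origin: centre of its underside. It is clear at the start: the place to put the vase down and take it again.
- station: Fixed curing station. Origin: on the table under the pad's centre; +y points from pad to lamp gun. Base 12 mm thick, x +-55, y -60 to 290 mm. The gun lies on its side along y, axis 75 mm above the table, radius 23 mm (clamps reach 103 mm high), nozzle end at y = 85 mm, rear at 292. Its grip sticks out level along -x, the trigger beside it on the pad's side.
- pad (a point): Centre of the top of the raised pad, 70 (x) x 46 mm (y), 18 mm above the table, where the vase must stand. Axes as the station's. Two upright amber shields, 76 mm long in y and centred on the pad, have inner faces at x = +-38 mm (5 mm thick) and tops 145 mm above the table; the bay is open above and towards +-y.
- grip: The gun's fixed black grip: a bar 18 to 140 mm out from the gun's axis along station -x, 34 mm thick in y, 32 mm high (59 to 91 mm above the table), free space below it. Origin: middle height of its back face (away from the pad), 70 mm out, straight across from trigger_face; axes as the station's. Its front face lies 34 mm towards -y.
- trigger_face (a point): Point on the outer (-y) face of the steel trigger where to press it: 48 mm from its hinge, mid height, 24 mm high. It is 62 mm from the grip's origin at rest, 47 mm fully pulled: squeeze across both from above. It moves to station +y when pulled. The trigger ends about 28 mm further out.
- trigger (a joint): Trigger angle: 0 at rest, 0.32 rad fully pulled (a stop). A spring returns it: about 3 N at the trigger face to start it, 10 N when fully pulled.
- short_brick: A bystander in the rack: blue brick 64 x 38 x 75 mm. Origin: centre of its underside.
- slab: A bystander in the rack: blue slab 64 x 24 x 95 mm. Origin: centre of its underside.
- dropper: A bystander: small white bottle, 32 mm wide, 75 mm high. Origin: centre of its underside.
- pump_bottle: A bystander: white bottle, 64 mm wide, 140 mm high. Origin: centre of its underside.
- tin: A bystander: flat steel tin, 84 mm wide, 30 mm high. Origin: centre of its underside.
- sanding_block: A bystander: white block 70 x 45 x 30 mm. Origin: centre of its underside.
- tape_roll: A bystander: paper tape roll, 90 mm wide, 24 mm high. Origin: centre of its underside.
- mug: A bystander: white mug, 76 mm wide, 85 mm high. Origin: centre of its underside.
There are look-alikes about, which are no part of the job. What is shaped like the vase but green is not meant.

How it is judged (in metres and radians):
On the way, in this order (a step that is already met when the one before it is completed fails the run):
1. the vase stands upright on the mat, let go (contact force between vase and mat above 0.5 N and angle between vase's own z axis and vertical below 0.15 rad and contact force between the fingers and vase below 0.1 N), for 0.2 s.
2. the vase stands on the pad between the shields, let go (distance between vase and pad below 0.016 m and angle between vase's own z axis and vertical below 0.08 rad and angle between the y axis of vase and the y axis of station, either way round below 0.17 rad and contact force between the fingers and vase below 0.1 N), for 0.3 s.
3. with the vase there, the trigger is squeezed fully against the grip and held (distance between vase and pad below 0.016 m and angle between vase's own z axis and vertical below 0.08 rad and angle between the y axis of vase and the y axis of station, either way round below 0.17 rad and value of joint trigger above 0.27 rad and contact force between the fingers and grip above 0.5 N), for 0.7 s.
At the end, for the whole second after the job is handed in: The vase stands at rest on the pad, its underside's centre within 16 mm of the pad's centre, upright within 0.08 rad, broad faces square to the lamp within 0.17 rad, and the trigger is back at rest (under 0.04 rad) after having been squeezed beyond 0.27 rad, against the grip, for at least 0.7 s (all of step 2 and value of joint trigger below 0.04 rad and linear speed of vase below 0.02 m/s); the robot touches nothing.
It fails at once if another thing is moved by more than 30 mm (distance of any of short_brick, slab, dropper, pump_bottle, tin, sanding_block, tape_roll, mug from where it was at the start of the episode above 0.03 m).
It fails at once if the vase is tipped by more than 0.5 rad (angle between vase's own z axis and vertical above 0.5 rad).
It fails at once if the vase is dropped (out of the fingers and faster than 0.5 m/s, a fall of 13 mm) (contact force between the fingers and vase below 0.1 N and linear speed of vase above 0.5 m/s).
It also fails if it takes over 72 s, if anything falls off the work surface, if the arm or the gripper's body presses on something with over 40 N, if the wrist force passes 120 N, or if a joint passes its speed limit or range.

### The arm

A 6-joint arm with a two-finger parallel gripper is mounted at the origin on the work surface. World frame = base frame: x ahead of the robot, y to its left, z up, the work surface at z = 0. Lengths are in mm, angles in degrees, forces in N, time in s.
With the tool pointing down it reaches from about 325 to 850 mm from the base axis. Payload 4.4 kg.
Tool frame: the origin (TCP) lies between the finger pads; the fingertips stand 25 mm ahead of it and the grasp point (between the pads) lies 6 mm ahead of it (bot.tip_reach is the distance from the TCP to the fingertips, in mm); x points along the fingers, z is the direction in which the jaws open and shut, and the axes are right-handed (so a half turn about x gives the same grasp; the last joint's range is limited). The gripper opens to 94 mm and grips with 3 to 60 N. Pads are 16 mm wide; open, the fingers measure 119 mm over their backs; the gripper's body (75 mm by 177 mm) begins 78 mm behind the grasp point.
Start: joints at [63.742, 11.837, 88.321, -0, 79.842, -8.623], TCP at [174.213, 547.975, 230.447] pointing down, gripper open.
Joint ranges: [-156.59, 156.59], [-49.26, 127.26], [12.9, 141.05], [-63.56, 243.56], [4.71, 150.69], [-161.64, 161.64]. Speed limits (degrees/s): [159.86, 159.86, 180, 180, 180, 180].

### API

Orientations are given as a 3x3 rotation matrix whose columns are the frame's x, y, z axes.
In Python, from bench import bot, planner, vision, order gives the robot as it stands. The module is installed in compiled form; this text tells all that it offers. Calls block until the motion is done:
- bot.reach(position, orientation): joint-space move of the TCP to a pose.
- bot.movel(position, velocity=150, orientation=None): straight line of the TCP; orientation=None keeps the orientation; velocity is the mean speed in mm/s.
- bot.goto_joints(angles): joint-space move.
- bot.gripper_to(opening, grasp_force=None): finger opening in mm; grasp_force is the grip in N (None keeps the last); returns when the fingers have stopped.
- bot.sleep(seconds).
- planner.solve_ik(position, orientation): joint angles nearest the present ones, or None.
- bot.sense(): the state.
- vision.read_camera(name): name is "scene" or "top" or "wrist"; returns a dict with "pixels" (480x640x3 uint8, red, green, blue), "fx", "fy", "cx", "cy" (pixels), "R" (3x3) and "t" (3): a world point X has camera coordinates R X + t. Camera axes: x right, y down, z forward; pixel columns grow to the right and rows downward; lengths in mm; the calibration is good to about 2 mm. The wrist camera is an equidistant fisheye: a pixel r from the principal point sees the ray r / f radians off the axis. A picture is of the moment at which its call begins. There is no depth.
A pose or a line that the arm cannot do raises bot.Unreachable and nothing moves.
- order.finish_job(): hands the job in, once; it reports no verdict.
Trained networks look in the newest picture that a camera, given by its name, has taken for a name from the list of things; names that differ only in an ending like _2 or _b are one class to them, and where a whole thing is asked for, a point or a joint stands for the part that bears it (a point fixed in the world has none). Each returns a list of dicts, best first, with "score" (0 to 1); they miss things now and then, are a little off and sometimes report something else, mostly with a low value. They report only what shows in the picture. A call takes as long as a camera call. They do not tell look-alikes from the thing itself.
- vision.spot_in(camera, query): "box" ([centre column, centre row, width, height] in pixels, round what is visible of it).
- vision.regions_of(camera, query): "region" (480x640 bool, what is visible of it) and "box" ([centre column, centre row, width, height] in pixels, round what is visible of it).
The state is a dict: "t": time; "joint_pos": joint angles; "dq": joint speeds; "effort": joint torques, N m; "ee_pos": TCP position; "tcp_rot": TCP orientation; "wrist_force": force on the tool from outside, world axes, zero at the start; "moment": the same for the moment, N m; "opening": finger opening in mm.
Only numpy, scipy, OpenCV 4.12 (cv2) and the standard library are available. Lean on these libraries where they do the work, as an engineer would, in place of code of your own. Each camera call takes 0.05 s, during which the arm holds its last target. There are 200 camera calls.

## Working session

There is one attempt and no reset: what is moved stays moved. The work goes in short steps, each a Python script; the robot and the scene stay as the last script left them, time stands still between calls to the robot, and variables do not carry over. Pictures are saved under pics/ and viewed, about 8 in all and at most 12, crops included, and the job is handed in when it is done.

```bash
mkdir -p pics; cat > h.py <<'E'
import numpy as np, cv2
from bench import bot, planner, vision, order
def save(im,n): cv2.imwrite('pics/'+n,cv2.cvtColor(im,cv2.COLOR_RGB2BGR))
def proj(c,X):
    p=np.array(c['R'])@np.asarray(X,float)+np.array(c['t']); return np.array([c['fx']*p[0]/p[2]+c['cx'],c['fy']*p[1]/p[2]+c['cy']])
def onplane(c,uv,z):
    R=np.array(c['R']);t=np.array(c['t']); d=R.T@np.array([(uv[0]-c['cx'])/c['fx'],(uv[1]-c['cy'])/c['fy'],1]); o=-R.T@t
    return o+d*(z-o[2])/d[2]
E
python3 - <<'E'
from h import *
for n in ['scene','top']:
    c=vision.read_camera(n); save(c['pixels'],n+'0.png')
    print(n,c['fx'],c['cx'],c['cy'],(-np.array(c['R']).T@np.array(c['t'])).round(0),np.array(c['R']).round(3).tolist())
    for q in ['vase','rack','mat','station','trigger','grip']:
        print(q,[(np.round(d['box']).astype(int).tolist(),round(d['score'],2)) for d in vision.spot_in(n,q)][:3])
E
```

```text
scene 445.7876828847353 317.758635503909 251.20770941675335 [1306.   87.  793.] [[-0.044, 0.999, -0.002], [0.691, 0.029, -0.723], [-0.722, -0.034, -0.691]]
vase [([144, 218, 36, 50], 0.73), ([191, 218, 37, 42], 0.62), ([169, 318, 41, 57], 0.2)]
rack [([190, 232, 55, 86], 0.68)]
mat [([287, 240, 94, 40], 0.8)]
station [([348, 256, 151, 88], 0.74)]
trigger []
grip [([379, 229, 25, 32], 0.94)]
top 600.0726482337975 327.82124488788645 236.37517328897655 [ 374.   45. 1389.] [[-0.023, -1.0, -0.016], [-0.987, 0.025, -0.157], [0.158, 0.012, -0.987]]
vase [([542, 304, 53, 33], 0.8), ([488, 294, 44, 22], 0.66)]
rack [([480, 272, 58, 81], 0.78)]
mat [([375, 305, 111, 78], 0.83), ([285, 271, 12, 32], 0.32)]
station [([305, 262, 157, 108], 0.59)]
trigger [([284, 273, 6, 39], 0.57), ([374, 306, 110, 81], 0.32)]
grip []
```

View pics/scene0.png

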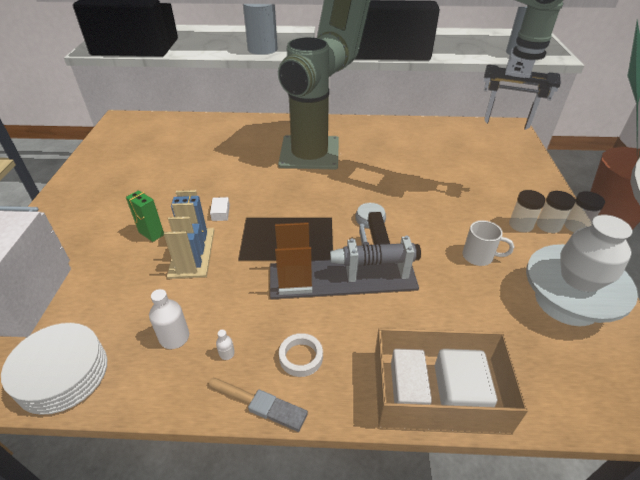

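View pics/top0.png

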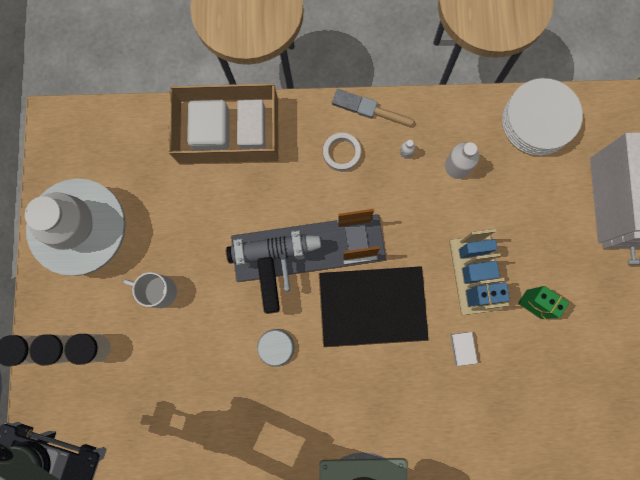

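Candidates for the vase: blue piece with spots in the rack at top-view (490,294), blue pieces (480,270) and (478,248) (shorter ones), and a green look-alike at (545,302). I choose (490,294): blue, tallest, three spots. I'll check it in a close crop.

```bash
python3 - <<'E'
from h import *
t=cv2.imread('pics/top0.png'); s=cv2.imread('pics/scene0.png')
a=cv2.resize(t[222:322,440:580],None,fx=4,fy=4,interpolation=cv2.INTER_CUBIC)[:, :560]
b=cv2.resize(s[180:285,160:220],(229,400),interpolation=cv2.INTER_CUBIC)
cv2.imwrite('pics/crop1.png',np.hstack([a,b]))
c=cv2.resize(t[200:320,220:395],None,fx=4.5,fy=4.5,interpolation=cv2.INTER_CUBIC)
cv2.imwrite('pics/crop2.png',c)
E
```

```text
(no output)
```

View pics/crop1.png

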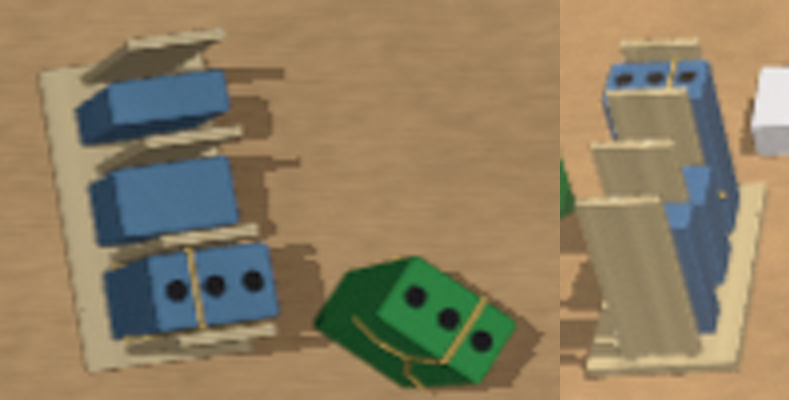

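View pics/crop2.png

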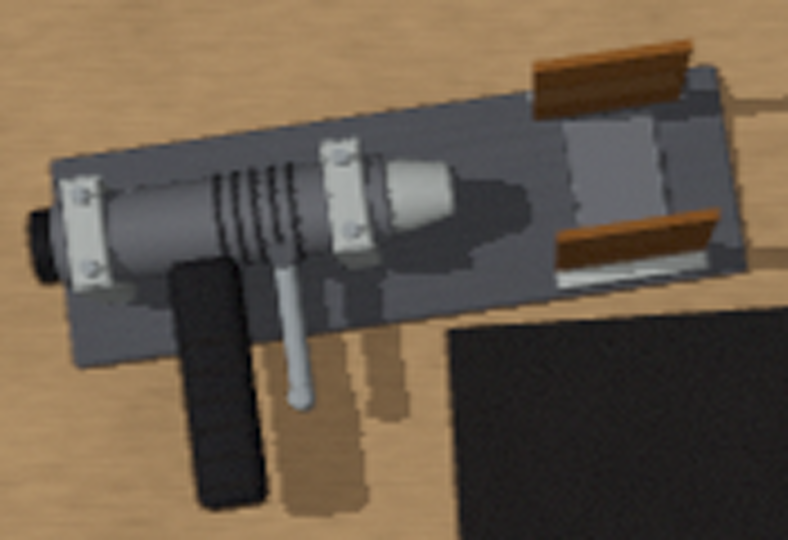

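The crop confirms the vase: blue, three spots, gold seam, in the rack slot nearest the robot. The green look-alike stands just off its -y end. The station's axes nearly match the world's. Next I compute the poses.

```bash
cat >> h.py <<'E'
def rigid(L,W):
    L,W=np.array(L,float),np.array(W,float)[:,:2]; l=L-L.mean(0); w=W-W.mean(0)
    a=np.arctan2((l[:,0]*w[:,1]-l[:,1]*w[:,0]).sum(),(l*w).sum()); R=np.array([[np.cos(a),-np.sin(a)],[np.sin(a),np.cos(a)]])
    t=W.mean(0)-R@L.mean(0); return t,a,np.abs(L@R.T+t-W).max()
E
python3 - <<'E'
from h import *
c=vision.read_camera('top')
g=lambda P,k,o,z:[onplane(c,np.array(p)/k+o,z) for p in P]
r=lambda n,L,W:print(n,[np.round(v,3) for v in rigid(L,W)])
r('station',[(55,290),(55,-60),(-55,-60),(-55,290)],g([(52,158),(715,66),(747,268),(77,366)],4.5,(220,200),12))
print('sh', np.round(g([(533,63),(690,42),(557,235),(718,212)],4.5,(220,200),145),0)[:,:2].tolist())
print('grip top far corners',np.round(g([(200,508),(267,498),(248,262)],4.5,(220,200),91),0)[:,:2].tolist(), 'trig',np.round(g([(300,400),(287,270)],4.5,(220,200),87),0)[:,:2].tolist())
W=g([(152,256),(272,243),(280,318),(160,338)],4,(440,222),130); print(np.round(W,0)[:,:2].tolist())
r('vase (x along y)',[(32,-20),(-32,-20),(-32,20),(32,20)],W)
r('rack',[(87.5,47.5),(-87.5,47.5)],g([(40,72),(90,372)],4,(440,222),5))
print('green top',np.round(g([(415,256),(515,322),(478,386),(378,312)],4,(440,222),120),0)[:,:2].tolist())
m=vision.regions_of('top','mat')[0]['region'].astype(np.uint8)
b=cv2.boxPoints(cv2.minAreaRect(cv2.findContours(m,0,2)[0][0]));print('mat',np.round(g(b,1,(0,0),3),0)[:,:2].tolist())
print(np.round(bot.sense()['tcp_rot'],2).tolist())
E
```

```text
station [array([582.339,  -6.366]), np.float64(0.118), np.float64(1.931)]
sh [[620.0, 37.0], [628.0, -37.0], [538.0, 28.0], [547.0, -47.0]]
grip top far corners [[418.0, 201.0], [422.0, 169.0], [536.0, 177.0]] trig [[469.0, 153.0], [532.0, 159.0]]
[[462.0, -250.0], [467.0, -313.0], [428.0, -315.0], [420.0, -252.0]]
vase (x along y) [array([ 444.376, -282.624]), np.float64(1.661), np.float64(2.043)]
rack [array([ 497.646, -278.263]), np.float64(0.109), np.float64(0.226)]
green top [[460.0, -390.0], [424.0, -440.0], [391.0, -418.0], [431.0, -369.0]]
mat [[510.0, 89.0], [523.0, -155.0], [350.0, -159.0], [338.0, 80.0]]
[[0.0, -0.95, 0.3], [0.0, 0.3, 0.95], [-1.0, -0.0, 0.0]]
```

```bash
cat >> h.py <<'E'
def ori(deg):
    a=np.radians(deg); x=np.array([0,0,-1.]); z=np.array([np.cos(a),np.sin(a),0]); return np.column_stack([x,np.cross(z,x),z])
E
python3 - <<'E'
from h import *
print('now',planner.solve_ik(*[bot.sense()[k] for k in('ee_pos','tcp_rot')]))
for n,p,a in [('rack',(444,-283,260),96),('mat1',(425,-40,260),6.8),('pad',(582,-6,260),96.8),('trig',(500,160,260),96.8)]:
    for d in (a,a-180):
        q=planner.solve_ik(p,ori(d)); print(n,d,None if q is None else np.round(q,1))
q=planner.solve_ik((444,-283,260),ori(-84)); q2=planner.solve_ik((444,-283,260),ori(96))
q=min([v for v in(q,q2) if v is not None],key=lambda v:abs(v[5]))
bot.goto_joints(q); s=bot.sense(); print(s['t'],np.round(s['ee_pos'],1),np.round(s['joint_pos'],1))
c=vision.read_camera('wrist'); save(c['pixels'],'w1.png'); print({k:np.round(v,3).tolist() for k,v in c.items() if k!='pixels'})
print([(np.round(d['box']).tolist(),d['score']) for d in vision.spot_in('wrist','vase')])
E
```

```text
now [ 6.37405661e+01  1.18363984e+01  8.83190252e+01 -6.25486308e-04
  7.98412294e+01 -8.62339249e+00]
rack 96 [ -41.9    4.6   93.    -0.    82.4 -137.9]
rack -84 [-41.9   4.6  93.   -0.   82.4  42.1]
mat1 6.8 [-17.   -8.3 105.5  -0.   82.8 -23.8]
mat1 -173.2 [-17.   -8.3 105.5  -0.   82.8 156.2]
pad 96.8 [  -9.1   11.5   85.2   -0.    83.3 -105.9]
pad -83.2 [-9.1 11.5 85.2 -0.  83.3 74.1]
trig 96.8 [  8.3   4.4  93.2  -0.   82.4 -88.5]
trig -83.2 [ 8.3  4.4 93.2 -0.  82.4 91.5]
3.8667 [ 444.4 -282.4  260. ] [-41.9   4.6  93.    0.   82.4  42.1]
{'fx': 371.648, 'fy': 371.648, 'cx': 318.128, 'cy': 241.415, 'R': [[0.107, -0.994, -0.0], [-0.968, -0.104, 0.228], [-0.227, -0.024, -0.974]], 't': [-329.549, 370.669, 512.393]}
[([314.0, 235.0, 87.0, 63.0], 0.61), ([438.0, 256.0, 98.0, 89.0], 0.59)]
```

View pics/w1.png

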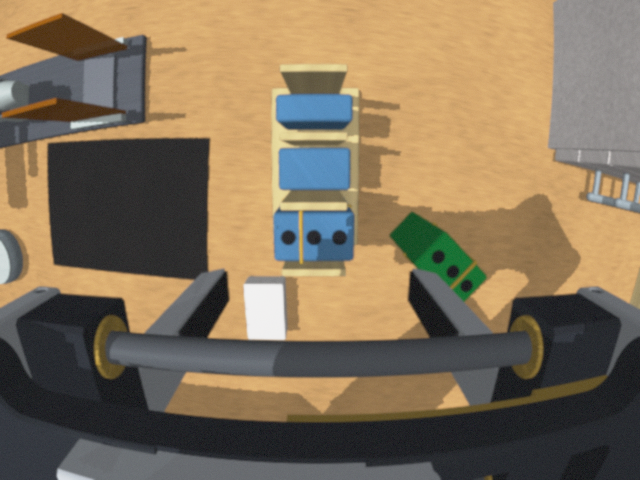

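Wrist view: the vase's spots are at (288,237), (314,237.5) and (339,237), with the rack square to the image. The green brick is clear of the right finger. I convert the spots and grasp.

```bash
cat >> h.py <<'E'
def fish(c,uv,z):
    d=(np.array(uv)-[c['cx'],c['cy']])/c['fx']; r=np.linalg.norm(d)+1e-12
    v=np.array(c['R']).T@np.append(d/r*np.sin(r),np.cos(r)); o=-np.array(c['R']).T@np.array(c['t']); return o+v*(z-o[2])/v[2]
def line(p,v=150,d=None):
    bot.movel(np.array(p,float),velocity=v,orientation=None if d is None else ori(d)); s=bot.sense()
    print(round(s['t'],1),np.round(s['ee_pos'],1),'F',np.round(s['wrist_force'],1),'op',round(s['opening'],1))
E
python3 - <<'E'
from h import *
c=vision.read_camera('wrist')
P=np.array([fish(c,u,130) for u in [(288,237),(314,237.5),(339,237)]]); print(P.round(1).tolist())
d=P[2]-P[0]; a=np.degrees(np.arctan2(d[1],d[0])); print('ang',a)
p=P.mean(0); a=-84.
line((p[0],p[1],260),100,a)
line((p[0],p[1],150),120)
line((p[0],p[1],111),60)
bot.gripper_to(0,grasp_force=25); s=bot.sense(); print(s['opening'],np.round(s['wrist_force'],1),np.round(s['ee_pos'],1))
E
```

```text
[[445.0, -260.0, 130.0], [446.8, -280.4, 130.0], [449.3, -299.8, 130.0]]
ang -83.89026666122163
4.3 [ 447.3 -279.8  260. ] F [-0.5 -0.4 -0.4] op 94.0
5.3 [ 447.6 -280.6  150.9] F [-0.3  0.3  0.6] op 94.0
6.1 [ 447.2 -280.2  111. ] F [ 0.4 -0.4 -0.2] op 93.6
63.95935614643501 [-0.5  2.6  3.1] [ 447.  -279.5  111.2]
```

```bash
python3 - <<'E'
from h import *
line((447.2,-280.2,265),120)
q=planner.solve_ik((425,-40,265),ori(6.8)); print(np.round(q,1))
bot.goto_joints(q); s=bot.sense(); print(s['t'],np.round(s['ee_pos'],1),s['opening'],np.round(s['wrist_force'],1))
line((425,-40,130),120)
line((425,-40,108),60)
c=vision.read_camera('scene'); save(c['pixels'][170:300,120:440].repeat(2,0).repeat(2,1),'s1.png')
E
```

```text
8.1 [ 446.7 -279.8  263.8] F [ 0.2 -0.1 -5.5] op 63.9
[-17.   -8.5 105.1  -0.   83.4 -23.8]
9.2167 [425.2 -40.5 264.9] 64.06179631368404 [-0.4 -0.2 -4.5]
10.5 [425.8 -40.3 130.8] F [ 0.2  0.5 -4.5] op 63.7
11.0 [424.5 -39.8 107.4] F [-0.1  0.1 -4.8] op 64.0
```

View pics/s1.png

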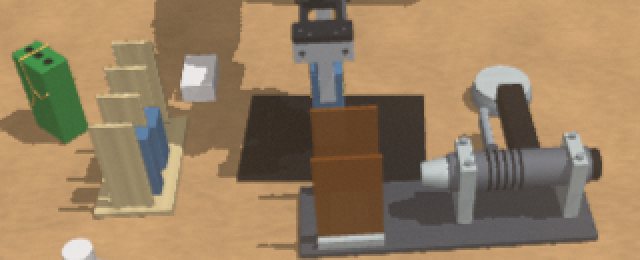

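The vase is held upright over the mat and the rack pieces are undisturbed. I lower it until contact, release, back off and take it again by the broad faces.

```bash
python3 - <<'E'
from h import *
z=107
while z>100:
    z-=1; line((425,-40,z),20)
    if bot.sense()['wrist_force'][2]>-2: break
bot.sleep(.2); bot.gripper_to(94); bot.sleep(.5)
s=bot.sense(); print(s['t'],s['opening'],np.round(s['wrist_force'],1))
line((425,-40,240),150)
q=planner.solve_ik((425,-40,260),ori(-83.2)); print(np.round(q,1)); bot.goto_joints(q)
c=vision.read_camera('wrist'); save(c['pixels'],'w2.png'); print([np.round(d['box']).tolist() for d in vision.spot_in('wrist','vase')])
E
```

```text
11.3 [425.1 -40.  106.1] F [ 0.5 -0.3 -5.3] op 63.9
11.6 [425. -40. 105.] F [-0.7  0.4 -5.3] op 63.9
11.8 [425.2 -40.1 104.1] F [ 0.4 -0.5 -4.4] op 63.7
12.1 [425.1 -40.2 103.9] F [-4.9  0.9  6.4] op 63.7
13.4167 93.85027319816606 [-0.2  0.6  0.2]
14.5 [424.2 -39.8 238.9] F [-0.2  0.7 -0.1] op 94.0
[-17.   -8.3 105.5  -0.   82.8  66.2]
[[602.0, 264.0, 76.0, 76.0], [318.0, 231.0, 56.0, 92.0]]
```

View pics/w2.png

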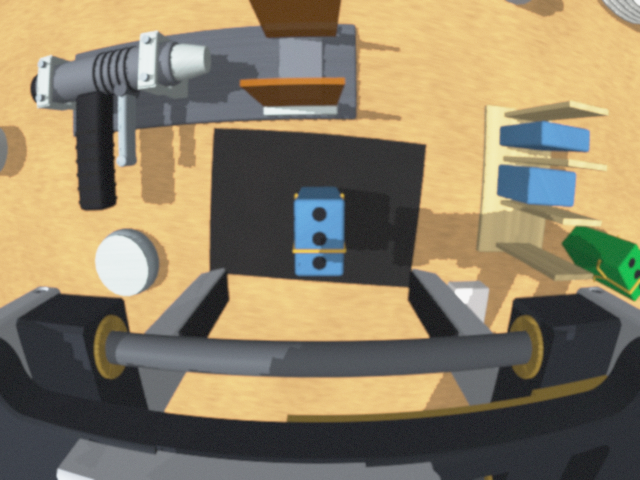

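```bash
python3 - <<'E'
from h import *
c=vision.read_camera('wrist')
P=np.array([fish(c,u,123) for u in [(320,214),(319.5,239),(319.5,263)]]); print(P.round(1).tolist())
d=P[2]-P[0]; print('ang',np.degrees(np.arctan2(d[1],d[0])))
bot.goto_joints(planner.solve_ik((560,30,330),ori(-83.2)))
c=vision.read_camera('wrist'); save(c['pixels'][:300],'w3.png'); np.savez('w3.npz',**c); print(bot.sense()['t'])
E
```

```text
[[445.2, -40.5, 123.0], [425.0, -42.5, 123.0], [405.1, -44.9, 123.0]]
ang -173.64479600310537
16.7917
```

View pics/w3.png

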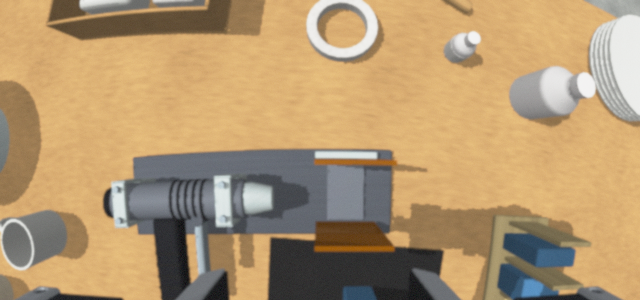

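```bash
python3 - <<'E'
from h import *
c=dict(np.load('w3.npz')); c={k:(v if v.ndim else float(v)) for k,v in c.items()}
r=lambda n,L,P,z:print(n,[np.round(v,3) for v in rigid(L,[fish(c,p,z) for p in P])])
r('base',[(55,-60),(-55,-60),(55,290)],[(391,150),(391,234),(134,157)],12)
r('shields',[(40,38),(40,-38),(-40,38),(-40,-38)],[(315,163),(396,163),(316,249),(393,249)],145)
r('pad',[(35,23),(35,-23),(-35,-23),(-35,23)],[(327,165),(365,164),(363,219),(326,219)],18)
for n,p,z in [('grip front @91',(188,240),91),('grip back@91',(155,240),91),('trig -y face @87',(208,250),87)]:
    w=fish(c,p,z)[:2]-[582.5,-6]; a=.118; print(n,np.round([w@[np.cos(a),np.sin(a)],w@[-np.sin(a),np.cos(a)]],1))
E
```

```text
base [array([582.716,  -4.733]), np.float64(0.123), np.float64(2.871)]
shields [array([582.599,  -3.57 ]), np.float64(0.126), np.float64(1.317)]
pad [array([583.374,  -3.244]), np.float64(0.114), np.float64(1.438)]
grip front @91 [-44.1 183.7]
grip back@91 [-44.1 225.7]
trig -y face @87 [-56.7 161.7]
```

```bash
python3 - <<'E'
from h import *
bot.goto_joints(planner.solve_ik((425,-41.5,260),ori(-83.2)))
line((425,-41.5,150),150,-83.2); line((425,-41.5,104),70)
bot.gripper_to(0,grasp_force=25); s=bot.sense(); print(s['opening'],np.round(s['wrist_force'],1),np.round(s['ee_pos'],1))
line((425,-41.5,275),120)
line((582.7,-5,275),120)
line((582.7,-5,200),80)
c=vision.read_camera('scene'); save(c['pixels'][170:300,240:440].repeat(3,0).repeat(3,1),'s2.png')
c=vision.read_camera('top'); save(c['pixels'][190:310,220:400].repeat(4,0).repeat(4,1),'t2.png')
E
```

```text
18.4 [426.2 -41.6 150.9] F [-0.3 -0.2  0.2] op 94.2
19.2 [425.3 -41.6 104.2] F [-1.  -0.3  0.7] op 93.9
39.99123065149199 [ 0.7  1.2 -0.4] [424.9 -41.3 104. ]
21.6 [424.4 -41.3 274. ] F [-1.2 -0.1 -3.9] op 40.2
23.1 [582.2  -5.1 275. ] F [-0.2  0.1 -5.2] op 39.8
24.2 [583.3  -5.1 200.8] F [-1.  -0.1 -4.3] op 39.8
```

View pics/s2.png

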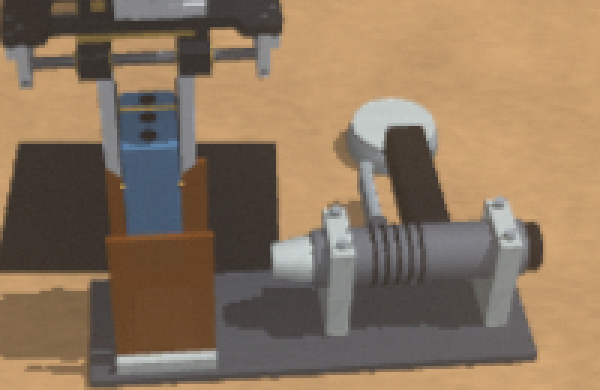

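The vase is already between the shields with no side force. I go on down to contact and release.

```bash
python3 - <<'E'
from h import *
line((582.7,-5,140),60); line((582.7,-5,122),40)
z=122
while z>116:
    z-=1; line((582.7,-5,z),20)
    if bot.sense()['wrist_force'][2]>-2: break
bot.sleep(.2); bot.gripper_to(94); bot.sleep(.6)
line((582.7,-5,270),150)
q=planner.solve_ik((540,60,330),ori(-83.2)); bot.goto_joints(q)
c=vision.read_camera('wrist'); save(c['pixels'][:320],'w4.png'); np.savez('w4.npz',**c)
print([np.round(d['box']).tolist() for d in vision.spot_in('wrist','vase')],bot.sense()['t'])
E
```

```text
25.5 [583.2  -5.1 140.6] F [ 0.3 -0.4 -3.8] op 39.8
26.1 [582.6  -5.  121.7] F [ 0.8 -0.4 -4. ] op 40.0
26.3 [582.8  -5.  121.2] F [-0.9  0.2 -5.3] op 40.0
26.6 [582.7  -5.  120. ] F [-0.9 -0.3 -4.4] op 40.0
26.8 [582.8  -5.  119.1] F [-0.3 -0.1 -3.4] op 39.7
27.1 [582.9  -5.  119. ] F [-3.6  0.6  3.7] op 39.9
30.0 [581.9  -4.9 268.6] F [-1.   0.5 -0.1] op 94.0
[[384.0, 192.0, 61.0, 73.0]] 30.5833
```

View pics/w4.png

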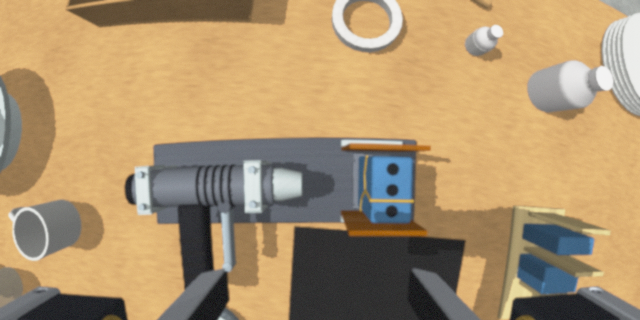

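```bash
python3 - <<'E'
from h import *
c=dict(np.load('w4.npz')); c={k:(v if v.ndim else float(v)) for k,v in c.items()}
a=.119; R=np.array([[np.cos(a),-np.sin(a)],[np.sin(a),np.cos(a)]]); o=np.array([582.7,-5])
st=lambda p,z:(R.T@(fish(c,p,z)[:2]-o)).round(1).tolist()
print('vase',[st(p,138) for p in [(392,169),(392,190),(391,211)]])
for n,p,z in [('gun clamp mid',(252,163),103),('grip front@91',(211,220),91),('front',(212,250),91),('grip back',(180,220),91),('back',(182,250),91),('trig -y @87',(233,235),87),('trig +y',(222,235),87),('tip',(230,269),87)]: print(n,st(p,z))
t=cv2.imread('pics/top0.png')
c=vision.read_camera('top')
for n,p,z in [('grip far back',(200,508),91),('grip far front',(267,498),91),('front near',(248,300),91),('back near',(176,300),91),('trig tip',(301,408),87),('trig -y mid',(304,340),87),('trig +y mid',(283,340),87)]:
    w=onplane(c,np.array(p)/4.5+[220,200],z)[:2]; print('top',n,(R.T@(w-o)).round(1).tolist())
for d in (96.8,-83.2): print(planner.solve_ik(np.append(o+R@[-70,185],81),ori(d)))
E
```

```text
vase [[20.1, -1.0], [0.2, -1.5], [-19.9, -1.1]]
gun clamp mid [24.8, 136.3]
grip front@91 [-36.7, 186.3]
front [-70.8, 187.3]
grip back [-36.3, 223.4]
back [-71.1, 223.8]
trig -y @87 [-54.5, 162.8]
trig +y [-54.5, 175.6]
tip [-94.1, 168.6]
top grip far back [-139.0, 224.4]
top grip far front [-138.9, 192.1]
top front near [-43.2, 189.0]
top back near [-38.3, 223.5]
top trig tip [-98.3, 170.7]
top trig -y mid [-65.9, 164.9]
top trig +y mid [-64.5, 175.0]
[ 9.58582513e+00  1.53749072e+01  1.03488873e+02 -2.54444375e-14
  6.11362195e+01 -8.72141749e+01]
[ 9.58582513e+00  1.53749072e+01  1.03488873e+02 -2.54444375e-14
  6.11362195e+01  9.27858251e+01]
```

The vase is within 2 mm of the pad's centre and square. Grip back face is at station y≈223.5 and the trigger face at about 161.5, so I squeeze centred at y≈200, x=-70.

```bash
cat >> h.py <<'E'
a=.119; RS=np.array([[np.cos(a),-np.sin(a)],[np.sin(a),np.cos(a)]]); oS=np.array([582.7,-5])
def S(x,y,z): return np.append(oS+RS@[x,y],z)
def st(n):
    s=bot.sense(); print(n,round(s['t'],2),'op',round(s['opening'],2),'Fst',np.round(RS.T@np.array(s['wrist_force'])[:2],1),'p',np.round(RS.T@(np.array(s['ee_pos'])[:2]-oS),1)); return s
E
python3 - <<'E'
from h import *
bot.goto_joints(planner.solve_ik(S(-70,200,260),ori(-83.2)))
line(S(-70,200,150),150,-83.2); line(S(-70,200,81),60); st('down')
for o in (66,58,52,49): bot.gripper_to(o,grasp_force=30); st(o)
bot.gripper_to(40,grasp_force=30); st('closed'); bot.sleep(.3); st('hold')
c=vision.read_camera('top'); save(c['pixels'][190:320,210:390].repeat(4,0).repeat(4,1),'t3.png')
c=vision.read_camera('scene'); save(c['pixels'][190:300,260:440].repeat(4,0).repeat(4,1),'s3.png')
E
```

```text
32.2 [490.7 185.1 151.2] F [ 0.2  0.1 -0.1] op 94.0
33.5 [489.9 185.4  81.5] F [ 0.7  0.2 -0. ] op 94.3
down 33.48 op 94.3 Fst [0.8 0.1] p [-69.5 200. ]
66 34.1 op 65.92 Fst [0.3 0. ] p [-70. 200.]
58 34.47 op 58.46 Fst [1.2 6.6] p [-70.1 200.9]
52 34.81 op 52.48 Fst [ 1.2 13.8] p [-70.1 203.7]
49 35.09 op 49.59 Fst [ 1.1 18.3] p [-70.1 205.2]
closed 35.31 op 48.06 Fst [ 2.5 20.5] p [-70.1 205.8]
hold 35.61 op 48.27 Fst [ 1.1 19.8] p [-70.1 205.8]
```

The grip finger met first and pulled the tool towards +y, so the grip sits about 6 mm further out than estimated. I recentre while squeezing.

```bash
python3 - <<'E'
from h import *
for y in (203,205):
    bot.movel(S(-70,y,81),velocity=20); bot.gripper_to(40,grasp_force=40); st(y)
bot.sleep(1.2); st('held')
c=vision.read_camera('top'); a=c['pixels'][225:305,240:330]
c=vision.read_camera('scene'); b=c['pixels'][200:280,340:430]
save(np.hstack([cv2.resize(v,(400,356),interpolation=cv2.INTER_CUBIC) for v in (a,b)]),'sq.png')
E
```

```text
203 36.23 op 47.32 Fst [ 0.5 11.3] p [-70.1 206.1]
205 36.69 op 47.56 Fst [1.2 6.6] p [-70.1 206.2]
held 37.89 op 47.34 Fst [1.  6.9] p [-70.1 206.2]
```

View pics/sq.png

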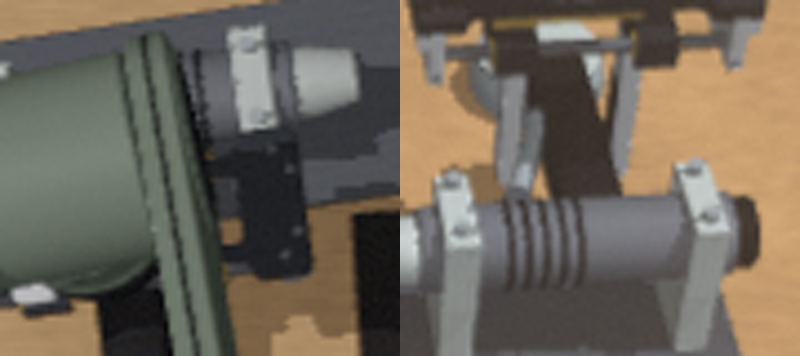

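The fingers span trigger and grip. Opening is 47.4 mm, matching the 47 mm for fully pulled, and it has been held well over 1 s. I release gently, centred, and check.

```bash
python3 - <<'E'
from h import *
bot.gripper_to(94); st('open'); bot.sleep(.3)
line(S(-70,205,150),80); line(S(-70,205,300),150)
bot.goto_joints(planner.solve_ik((540,60,330),ori(-83.2)))
c=vision.read_camera('wrist'); save(c['pixels'][:320],'w5.png'); np.savez('w5.npz',**c)
bot.sleep(.3); st('end')
E
```

```text
open 38.85 op 94.0 Fst [-1. -0.] p [-69.9 205.1]
40.2 [488.3 190.1 149.4] F [-0.7  0.2 -1.1] op 94.2
41.3 [488.1 190.1 298.6] F [-0.2 -0.1 -0.6] op 94.3
end 42.29 op 93.94 Fst [0.4 0.1] p [-34.9  70.8]
```

View pics/w5.png

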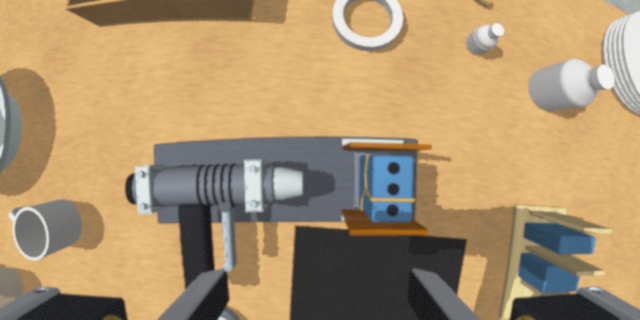

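```bash
python3 - <<'E'
from h import *
order.finish_job(); print(bot.sense()['t'])
E
```

```text
the job is handed in; nothing more can be done
the job is handed in; nothing more can be done
```

I moved the vase from the rack to the pad and squeezed and released the trigger. The job was handed in at about 42 s on the robot's clock, and no verdict was reported. On the way I set the vase down on the mat and took it again by its broad faces.

**Vase:** after release it stood upright between the shields, 1.5 mm from my estimate of the pad's centre and square to within about 1°. In the last wrist picture it had not visibly moved after the squeeze. My separate camera estimates of the pad's centre differed by about 3 mm, well inside the 16 mm limit.

**Trigger:** I held it for over 1 s at a finger opening of 47.3–47.6 mm, against 47 mm fully pulled. The last picture shows it back at rest. I had no direct reading of its angle, so "fully pulled" rests on that opening and on the push felt from the grip.

**Disagreement:** by contact the grip's back face was about 6 mm further from the pad than the cameras said. The squeeze began about 6 mm off centre, with about 20 N sideways on the wrist. I recentred while holding, which brought that down to about 7 N.

**Other things:** the other objects in the last picture look where they were. I did not measure their positions again.

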